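# Turn the battery tray round and slide it into the charger

### The job

Put the orange battery tray on charge: turn it end for end so that its narrow nose points into the charger's slot, then slide it in between the guide rails until it is fully home, its shoulders against the charger's front, and let go of it lying flat on the table. Leave the empty grey tray and the dropper bottle where they are.

Things in the scene. Friction and masses are not known exactly. Their poses are not given: they have to be found in the camera images.
- battery_tray: Orange tray with two blue and copper cells, 22 mm high, 130 to 250 g. Origin: on the table under its grip post; +x points to its nose. Post: black, 24 mm square, sides along x and y, top at 70 mm, free above 26 mm. Wide part: 64 mm (y), x -32 to 50 mm; nose: 36 mm wide, x 50 to 98 mm, white chevron on top; shoulders at x = 50 mm. Starts about half a turn (140 to 220 deg) from the charger's x axis.
- charger: Blue box with two aluminium rails, fixed. Origin: on the table, centre of its front face; +x points into the slot. Box 92 mm wide, x 0 to 62, 42 mm high. Slot 52 mm wide, 32 high, 56 deep, roofed. Rails 16 mm high, 76 apart inside, x -62 to 0; mouth flares to 100 at x -85. No floor: tray slides on the table. Home: shoulders on the face, tray origin at x = -50 mm, axes x alike.
- grey_tray: Bystander: a grey tray of the same shape, size and axes as the battery tray, but without cells; loose. To be left alone.
- dropper: Bystander: brown dropper bottle with a black cap, 33 mm across, 94 mm high, loose; origin at the centre of its underside. To be left alone.
There are look-alikes about, which are no part of the job. What is shaped like the battery_tray but purple is not meant.

How it is judged:
By the outcome, as a careful person would: the job done as asked, in the order asked, and still so for the second after the job is handed in, with the robot touching nothing.
It also fails if it takes over 38 s, if anything falls off the work surface, if the arm or the gripper's body presses on something with over 40 N, if the wrist force passes 120 N, or if a joint passes its speed limit or range.

### The arm

A 7-joint arm with a two-finger parallel gripper is mounted at the origin on a cart in front of the work surface, level with it; the furniture and walls round the work are solid. World frame = base frame: x ahead of the robot, y to its left, z up, the work surface at z = 0. Lengths are in mm, angles in rad, forces in N, time in s.
With the tool pointing down it reaches from about 400 to 850 mm from the base axis. Payload 6.9 kg.
Tool frame: the origin (TCP) lies on the mounting face of the last link; the fingertips stand 173 mm ahead of it and the grasp point (between the pads) lies 155 mm ahead of it; z points along the fingers, y is the line along which they close (so a half turn about z gives the same grasp; the last joint's range is limited). The gripper opens to 85 mm and grips with 20 to 120 N. Pads are 22 mm wide; open, the fingers measure 114 mm over their backs; the gripper's body (76 mm by 85 mm) begins 54 mm behind the grasp point. The pads swing forward as they close: fully open they stand 13 mm farther back than shut.
Start: joints at [-1.046, 0.507, -0.238, 1.5, 0.126, 1.149, -0.155], TCP at [254.756, 570.716, 404.675] pointing down, gripper open.
Joint ranges: [-3.08, 3.08], [-0.24, 2.05], [-1.43, 1.35], [0, 2.5], [-1.52, 4.66], [0.17, 1.96], [-2.89, 2.89]. Speed limits (rad/s): [2.39, 2.39, 3.14, 3.14, 3.14, 3.14, 3.14].

### API

Orientations are given as a unit quaternion [w, x, y, z].
In Python, from bench import observe, snapshot, hand_in gives the robot as it stands. The module is installed in compiled form; this text tells all that it offers.
- The arm moves only by the shell command python3 -m jog 'ROWS'. ROWS is JSON, a list of rows, each a list of 3 entries, a list of its own where there are three numbers: the opening, from -1 (shut) to 1 (fully open), then the shift along the tool's x, y, z in mm, then the turn about the tool's z in degrees. In form: [[hand, [tx, ty, tz], roll], ...]. A call has 1 to 12 rows; each row is the pose to reach, as a shift and turn from the pose commanded when the call began, along the tool's axes at that moment; what a row does not reach only later rows make up. A row lasts 1/10 s, in which the tool goes at most 50 mm and 8.59 degrees, less where a joint would pass 70% of its speed; a pose out of reach is approached as far as the arm can. A call with a gripper value outside its range is refused whole. The fingers move at their own pace and stop on an object; the grip force is fixed at half the most. Time passes only in rows, so rows that repeat a pose let the fingers close. It gives the time, the measured TCP pose, the force, the opening and the grip force at its end, in the units of the state.
- observe(): the state, without advancing time (a new reading comes with each control period).
- snapshot(name): name is "side" or "top"; returns a dict with "img" (480x640x3 uint8, red, green, blue), "camera_matrix" (3x3 intrinsics, pixels), "xyz" and "attitude" of the camera in the world. Camera axes: x right, y up, looking along -z (the intrinsics and any distortion apply to the point x, -y, -z); pixel columns grow to the right and rows downward; lengths in mm; the calibration is good to about 2 mm. A picture is of the moment at which its call begins. There is no depth.
- hand_in(): hands the job in; it is judged then, once.
The state is a dict: "t": time; "joints": joint angles; "qvel": joint speeds; "effort": joint torques, N m; "tcp_pos": TCP position; "tool_rot": TCP orientation; "wrist_force": force on the tool from outside, world axes, zero at the start; "wrist_torque": the same for the moment, N m; "gripper_width": finger opening in mm; "gripper_force": force on a finger pad.
Only numpy, scipy, OpenCV 4.12 (cv2) and the standard library are available. Lean on these libraries where they do the work, as an engineer would, in place of code of your own. Each camera call takes 0.05 s, during which the arm holds its last target. There are 200 camera calls.

## Working session

There is one attempt and no reset: what is moved stays moved. The work goes in short steps, Python scripts to look and compute and a shell command to move; the robot and the scene stay as the last step left them, time stands still between calls to the robot, and variables do not carry over. Pictures are saved under pics/ and viewed, at most 10 in all, crops included, and the job is handed in when it is done.

```bash
mkdir -p pics
python3 - <<'E'
from bench import observe,snapshot
import cv2,pickle
s=observe();print(s['t'],s['tcp_pos'],s['tool_rot'],s['gripper_width'])
for n in('top','side'):
    d=snapshot(n);pickle.dump(d,open(n+'.pkl','wb'))
    cv2.imwrite(f'pics/{n}0.png',d['img'][:,:,::-1]);print(n,d['camera_matrix'],d['xyz'],d['attitude'],d.keys())
E
```

```text
0.0 [254.71165058 570.50282921 403.83189976] [-1.73320597e-04  2.08367846e-01  9.78050095e-01 -9.06619022e-04] 85.22019536977704
top [[522.58770566   0.         326.71378338]
 [  0.         522.58770566 242.35139768]
 [  0.           0.           1.        ]] [ 466.98690182  -34.07645565 1264.71054849] [-0.70026166 -0.04089131  0.03056563  0.71205846] dict_keys(['img', 'camera_matrix', 'xyz', 'attitude'])
side [[561.4792365    0.         316.78501518]
 [  0.         561.4792365  238.91688585]
 [  0.           0.           1.        ]] [ 527.77732733 1148.14821546  543.28394607] [-0.02027601 -0.00970874  0.54756108  0.83646368] dict_keys(['img', 'camera_matrix', 'xyz', 'attitude'])
```

View pics/top0.png

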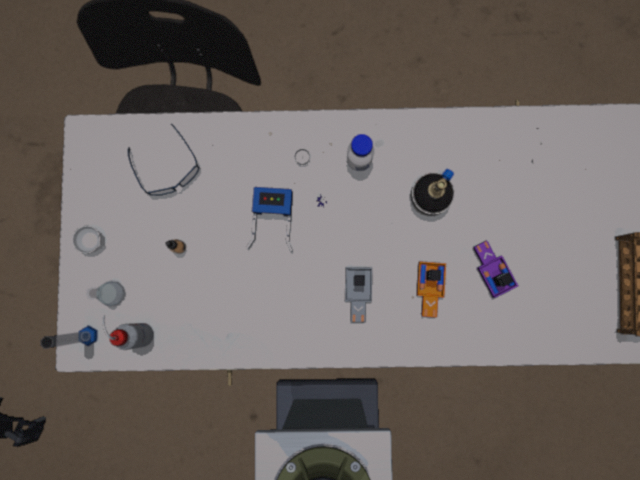

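View pics/side0.png

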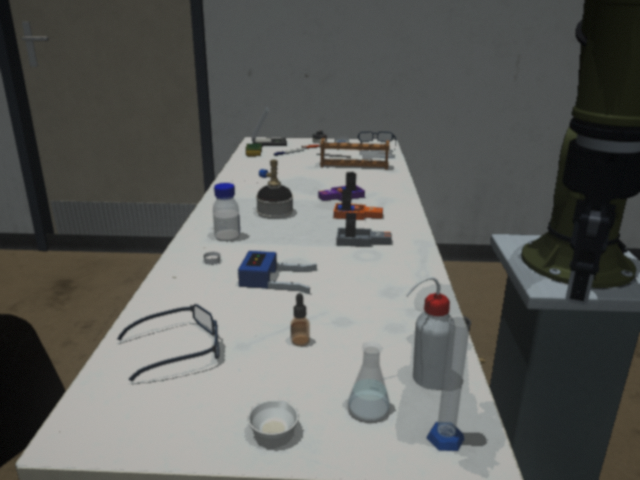

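Candidates for the target in the top picture: the orange tray with blue cells at (432,288), nose down; the grey tray at (358,293); and the purple look-alike at (494,268). I choose the orange one. The charger is at (272,200) with its rails opening toward the robot (mouth near (270,248)). The dropper is at (176,246). Next I crop the target and measure.

```bash
cat > h.py <<'E'
import numpy as np,cv2,pickle
from scipy.spatial.transform import Rotation as R
def rot(q): return R.from_quat([q[1],q[2],q[3],q[0]])
def ray(d,uv,z):
    K=d['camera_matrix'];v=np.linalg.inv(K)@np.array([uv[0],uv[1],1.]);v=rot(d['attitude']).apply([v[0],-v[1],-v[2]])
    c=np.array(d['xyz']);return (c+v*(z-c[2])/v[2])[:2]
def proj(d,p):
    q=rot(d['attitude']).inv().apply(np.array(p,float)-d['xyz']);k=d['camera_matrix']@[q[0],-q[1],-q[2]];return k[:2]/k[2]
def mask(d,lo,hi,box):
    h=cv2.cvtColor(d['img'],cv2.COLOR_RGB2HSV);m=cv2.inRange(h,lo,hi);o=np.zeros_like(m);a,b,c,e=box;o[b:e,a:c]=m[b:e,a:c];return o
def blob(m):
    c=max(cv2.findContours(m,cv2.RETR_EXTERNAL,cv2.CHAIN_APPROX_NONE)[0],key=cv2.contourArea);return c[:,0]
E
python3 - <<'E'
from h import *
d=pickle.load(open('top.pkl','rb'))
i=d['img'][:,:,::-1]
a=cv2.resize(i[230:330,330:530],None,fx=4,fy=4,interpolation=cv2.INTER_CUBIC)
b=cv2.resize(i[175:260,230:310],(400,425)[:2],interpolation=cv2.INTER_CUBIC)
b=cv2.resize(b,(188,200)); 
cv2.imwrite('pics/crop1.png',a)
cv2.imwrite('pics/crop2.png',cv2.resize(i[175:260,235:315],None,fx=7,fy=7,interpolation=cv2.INTER_CUBIC))
m=mask(d,(3,120,80),(20,255,255),(400,250,460,330));c=blob(m)
P=np.array([ray(d,u,22) for u in c]);r=cv2.minAreaRect(P.astype(np.float32));print('orange',r,P.min(0),P.max(0))
m=mask(d,(100,120,40),(130,255,255),(240,180,305,225));c=blob(m)
P=np.array([ray(d,u,42) for u in c]);r=cv2.minAreaRect(P.astype(np.float32));print('box',r,cv2.boxPoints(r))
m=mask(d,(0,0,0),(179,255,60),(415,255,450,290));c=blob(m);r=cv2.minAreaRect(c);print('post px',r,len(c),ray(d,r[0],70))
E
```

```text
orange ((478.3288269042969, -260.34991455078125), (64.13859558105469, 127.78103637695312), 84.51729583740234) [ 414.83452104 -296.67590172] [ 542.4808748  -228.07338147]
box ((692.5185546875, 111.27590942382812), (90.78610229492188, 61.81943893432617), 85.28089904785156) [[657.9791    68.57971 ]
 [719.589     63.493774]
 [727.058    153.9721  ]
 [665.4481   159.05804 ]]
post px ((432.5, 274.5), (9.0, 13.0), 90.0) 40 [ 510.56188485 -257.24776229]
```

View pics/crop1.png

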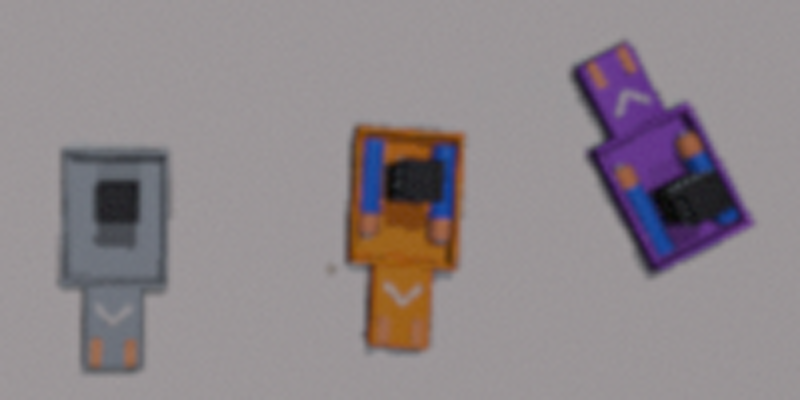

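View pics/crop2.png

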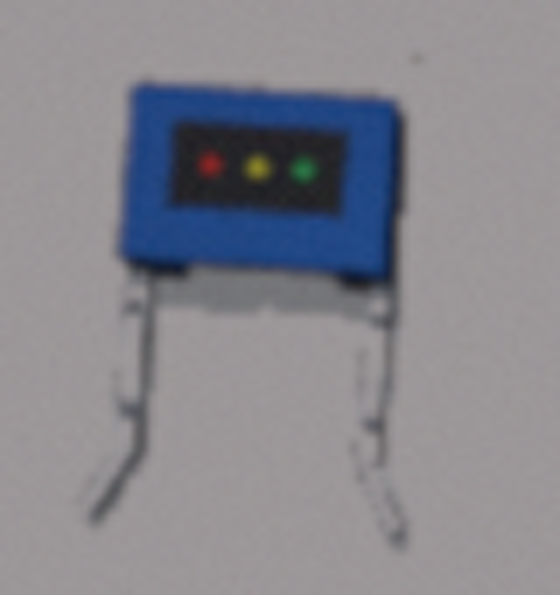

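The crop confirms the orange tray with two blue and copper cells. Its nose is at crop (400,320), pointing toward the robot, and its post is at (415,180). The grey tray and the purple one are clearly different. Crop 2 shows the charger, whose slot and rails face −x.

The sizes fit: tray 64×128 measured against 64×130, box 91×62 against 92×62.
- **Tray:** origin about (511,−263.5), yaw 174.5°.
- **Charger:** front about (661.7,113.8), yaw −4.7°.

I'm moving above the tray now.

```bash
python3 -m jog '[[1,[-573,-657,0],161],[1,[-573,-657,0],161],[1,[-573,-657,0],161],[1,[-573,-657,0],161],[1,[-573,-657,0],161],[1,[-573,-657,0],161],[1,[-573,-657,0],161],[1,[-573,-657,0],161],[1,[-573,-657,0],161],[1,[-573,-657,0],161],[1,[-573,-657,0],161],[1,[-573,-657,0],161]]'
cat > go.py <<'E'
import sys
from h import *
from bench import observe
# target: TCP x y z, tool-y yaw deg -> shift and roll in tool axes
s=observe();x,y,z,w=map(float,sys.argv[1:5]);r=rot(s['tool_rot'])
ty=r.apply([0,1,0]);yaw=np.degrees(np.arctan2(ty[1],ty[0]))
print('t',round(s['t'],2),'pos',s['tcp_pos'].round(1) if hasattr(s['tcp_pos'],'round') else s['tcp_pos'],'yaw',yaw.round(2),'tilt',r.apply([0,0,1]).round(3))
print('shift',r.inv().apply(np.array([x,y,z])-s['tcp_pos']).round(1),'roll',round(-(w-yaw),2),'j',np.round(s['joints'],2),'F',np.round(s['wrist_force'],1),'w',round(s['gripper_width'],1))
E
python3 go.py 511 -263.5 404 -95.5
```

```text
t: 1.3
tcp_pos: [430.5, -4.9, 404.8]
tool_rot: [-0.0, 0.897, 0.442, 0.0]
wrist_force: [1.4, 0.7, -0.3]
gripper_width: 85.5
gripper_force: 0.0
t 1.3 pos [430.5  -4.9 404.8] yaw -37.52 tilt [ 0.  0. -1.]
shift [-156.1  221.3    0.8] roll 57.98 j [-0.35  0.22  0.37  1.98 -0.1   0.96 -0.58] F [ 1.4  0.7 -0.3] w 85.5
```

```bash
python3 -m jog '[[1,[-156,221,60],58],[1,[-156,221,60],58],[1,[-156,221,60],58],[1,[-156,221,60],58],[1,[-156,221,60],58],[1,[-156,221,60],58],[1,[-156,221,60],58],[1,[-156,221,90],58],[1,[-156,221,90],58],[1,[-156,221,90],58]]'
python3 go.py 511 -263.5 207 -95.5
python3 - <<'E'
from h import *
from bench import snapshot
for n in('top','side'):
    d=snapshot(n);pickle.dump(d,open(n+'1.pkl','wb'))
d=pickle.load(open('side1.pkl','rb'))
print(proj(d,[511,-263.5,70]),proj(d,[511,-263.5,26]))
cv2.imwrite('pics/s1.png',cv2.resize(d['img'][90:270,270:470,::-1],None,fx=3,fy=3,interpolation=cv2.INTER_CUBIC))
E
```

```text
t: 2.3
tcp_pos: [512.3, -260.5, 314.5]
tool_rot: [-0.0, 0.999, -0.045, -0.001]
wrist_force: [0.1, -0.4, 0.6]
gripper_width: 85.5
gripper_force: 0.0
t 2.3 pos [ 512.3 -260.5  314.5] yaw -95.15 tilt [-0.002  0.001 -1.   ]
shift [ -0.8   3.2 107.5] roll 0.35 j [ 0.05  0.58  0.61  1.77 -0.41  0.92 -0.83] F [ 0.1 -0.4  0.6] w 85.5
[345.90729522 189.68714694] [345.4669268  205.36995814]
```

View pics/s1.png

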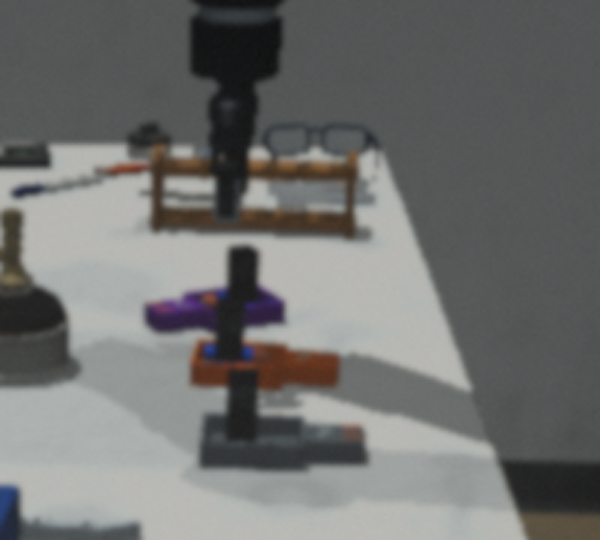

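The side view shows the gripper over the orange tray. Its post is at crop (230,300) and my estimate projects to (228,299), so they agree. I'm descending and closing.

```bash
python3 -m jog '[[1,[-1,3,50],0],[1,[-1,3,95],0],[1,[-1,3,107],0],[1,[-1,3,107],0],[-1,[-1,3,107],0],[-1,[-1,3,107],0],[-1,[-1,3,107],0],[-1,[-1,3,107],0],[-1,[-1,3,107],0],[-1,[-1,3,107],0],[-1,[-1,3,107],0]]'
python3 go.py 511 -263.5 207 -95.5
```

```text
t: 3.5
tcp_pos: [511.4, -263.9, 208.8]
tool_rot: [0.0, 0.999, -0.045, 0.001]
wrist_force: [0.8, -0.5, 6.4]
gripper_width: 23.0
gripper_force: 59.8
t 3.5 pos [ 511.4 -263.9  208.8] yaw -95.18 tilt [ 0.002 -0.001 -1.   ]
shift [-0.5 -0.4  1.8] roll 0.32 j [ 0.12  0.71  0.51  1.87 -0.52  0.7  -0.73] F [ 0.8 -0.5  6.4] w 23.0
```

Gripped: width 23 mm, grip force 60 N. Now I lift it, then carry and turn it.

```bash
python3 -m jog '[[-1,[0,0,-40],0],[-1,[0,0,-80],0],[-1,[0,0,-115],-8],[-1,[-5,-40,-115],-16],[-1,[-10,-80,-115],-24],[-1,[-15,-120,-115],-32],[-1,[-20,-160,-115],-40],[-1,[-25,-200,-115],-48],[-1,[-30,-240,-115],-56],[-1,[-35,-280,-115],-64],[-1,[-40,-320,-115],-72],[-1,[-45,-360,-115],-80]]'
python3 go.py 497.3 127.4 320 85.3
```

```text
t: 4.7
tcp_pos: [498.3, 100.4, 322.9]
tool_rot: [0.0, 0.793, 0.61, 0.0]
wrist_force: [0.4, -0.9, -2.2]
gripper_width: 23.6
gripper_force: 59.9
t 4.7 pos [498.3 100.4 322.9] yaw -14.87 tilt [ 0. -0. -1.]
shift [25.8 -7.9  2.9] roll -100.17 j [-0.41  0.42  0.23  1.92 -0.13  0.81 -0.37] F [ 0.4 -0.9 -2.2] w 23.6
```

```bash
python3 -m jog '[[-1,[26,-8,0],-8],[-1,[26,-8,0],-16],[-1,[26,-8,0],-24],[-1,[26,-8,0],-32],[-1,[26,-8,0],-40],[-1,[26,-8,0],-48],[-1,[26,-8,0],-56],[-1,[26,-8,0],-64],[-1,[26,-8,0],-72],[-1,[26,-8,0],-80],[-1,[26,-8,0],-88],[-1,[26,-8,0],-96]]'
python3 -m jog '[[-1,[0,0,50],-4],[-1,[0,0,80],-4],[-1,[0,0,80],-4],[-1,[0,0,80],-4]]'
python3 go.py 497.3 127.4 209 85.3
python3 - <<'E'
from h import *
from bench import snapshot
d=snapshot('top');pickle.dump(d,open('top2.pkl','wb'))
cv2.imwrite('pics/t2.png',cv2.resize(d['img'][160:320,200:400,::-1],None,fx=3.5,fy=3.5,interpolation=cv2.INTER_CUBIC))
E
```

```text
t: 5.9
tcp_pos: [497.7, 125.8, 322.7]
tool_rot: [-0.0, 0.077, 0.997, -0.0]
wrist_force: [0.3, -0.2, -2.3]
gripper_width: 22.8
gripper_force: 59.8
t: 6.3
tcp_pos: [497.9, 126.0, 243.0]
tool_rot: [-0.001, 0.045, 0.999, -0.0]
wrist_force: [0.1, 0.3, -1.9]
gripper_width: 23.4
gripper_force: 59.7
t 6.3 pos [497.9 126.  243. ] yaw 84.79 tilt [-0.001 -0.001 -1.   ]
shift [ 0.7  1.3 34. ] roll -0.51 j [-0.15  0.54 -0.22  1.99  0.19  0.63  0.99] F [ 0.1  0.3 -1.9] w 23.4
```

View pics/t2.png

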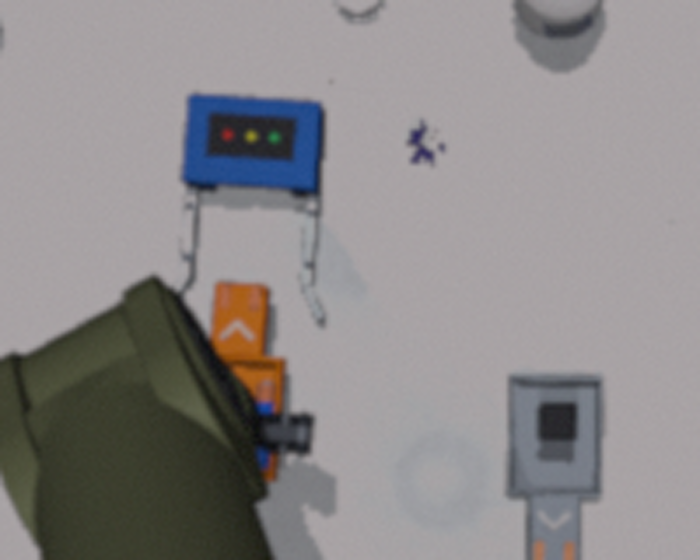

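The view shows the nose at (240,310), level with the rail mouth, between the rails at (190,285) and (315,290). The grey tray is undisturbed. I'm checking lateral offset and yaw in numbers before lowering.

```bash
python3 - <<'E'
from h import *
d=pickle.load(open('top2.pkl','rb'))
a=np.radians(-4.72);f=np.array([661.7,113.8]);X=np.array([np.cos(a),np.sin(a)]);Y=np.array([-X[1],X[0]])
m=mask(d,(3,120,80),(20,255,255),(255,238,285,264))
L=[]
for r in range(243,262):
    c=np.where(m[r])[0]; 
    if len(c)>3:
        p,q=[ray(d,(u,r),56)-f for u in(c[0]-.5,c[-1]+.5)]; L.append(((p+q)/2@X,(p+q)/2@Y,np.hypot(*(p-q))))
L=np.array(L);print(L[::3].round(1));k=np.polyfit(L[:,0],L[:,1],1);print('slope deg',np.degrees(k[0]),'tip x',L[0,0])
E
python3 - <<'E'
# where the rails should appear, against the dark edges found
from h import *
d=pickle.load(open('top.pkl','rb'))
a=np.radians(-4.72);f=np.array([661.7,113.8]);X=np.array([np.cos(a),np.sin(a)]);Y=np.array([-X[1],X[0]])
g=cv2.cvtColor(d['img'],cv2.COLOR_RGB2GRAY)
for x in(-30,-50):
    for y in(38,-38):
        p=f+x*X+y*Y;u0=proj(d,[*p,0]);u1=proj(d,[*p,16]);r=int(round(u0[1]));c=int(u0[0])
        print(x,y,u0.round(1),u1.round(1),c-7,g[r,c-7:c+9])
E
```

```text
[[ -71.2   -1.5   32.7]
 [ -78.2   -2.    32.6]
 [ -85.3   -1.4   35. ]
 [ -92.3   -1.9   34.9]
 [ -99.2   -2.5   34.9]
 [-106.2   -3.    34.9]
 [-113.1   -4.7   32.5]]
slope deg 2.4827912762493223 tip x -71.21134307724428
-30 38 [256.6 227.5] [255.6 226.6] 249 [153 149 139 145 152 143 106 112 142 152 153 153 152 153 151 153]
-30 -38 [287.6 229.5] [287.  228.7] 280 [152 152 153 154 154 148 135 144 147 131 111 137 151 153 152 153]
-50 38 [256.  235.6] [255.  234.9] 248 [154 152 152 150 152 145 103  96 136 152 153 151 152 152 153 153]
-50 -38 [287.  237.6] [286.4 236.9] 279 [152 153 152 153 153 148 137 145 153 144 115 133 150 152 152 152]
```

```bash
python3 -m jog '[[-1,[1,2,25],-0.5],[-1,[1,2,33],-0.5],[-1,[1,2,34],-0.5],[-1,[1,2,34],-0.5]]'
python3 go.py 611.9 117.9 209 85.3
```

```text
t: 6.75
tcp_pos: [497.4, 128.2, 209.6]
tool_rot: [0.001, 0.041, 0.999, 0.0]
wrist_force: [-0.3, 0.2, -1.6]
gripper_width: 23.4
gripper_force: 59.8
t 6.75 pos [497.4 128.2 209.6] yaw 85.3 tilt [ 0.001  0.    -1.   ]
shift [-114.9   -0.9    0.8] roll 0.0 j [-0.17  0.59 -0.2   2.02  0.22  0.55  0.97] F [-0.3  0.2 -1.6] w 23.4
```

The tray is aligned and skimming the table. Sliding it in, stopping short of home.

```bash
python3 -m jog '[[-1,[-15,-1,1],0],[-1,[-30,-1,1],0],[-1,[-45,-1,1],0],[-1,[-60,-1,1],0],[-1,[-75,-1,1],0],[-1,[-88,-1,1],0],[-1,[-98,-1,1],0],[-1,[-105,-1,1],0],[-1,[-108,-1,1],0],[-1,[-108,-1,1],0]]'
python3 go.py 611.9 117.9 209 85.3
```

```text
t: 7.75
tcp_pos: [604.6, 118.5, 208.9]
tool_rot: [0.0, 0.041, 0.999, 0.0]
wrist_force: [-3.1, -0.7, 5.1]
gripper_width: 23.0
gripper_force: 60.9
t 7.75 pos [604.6 118.5 208.9] yaw 85.32 tilt [ 0.  0. -1.]
shift [-7.3 -0.  -0.1] roll 0.02 j [-0.1   0.7  -0.22  1.75  0.21  0.72  1.06] F [-3.1 -0.7  5.1] w 23.0
```

Now I feel for the stop.

```bash
python3 -m jog '[[-1,[-3,0,0],0],[-1,[-5,0,0],0],[-1,[-6,0,0],0],[-1,[-6,0,0],0]]'
python3 -m jog '[[-1,[-1,0,0],0],[-1,[-2,0,0],0],[-1,[-2,0,0],0]]'
```

```text
t: 8.15
tcp_pos: [610.1, 118.2, 208.9]
tool_rot: [-0.0, 0.041, 0.999, 0.0]
wrist_force: [-4.7, 0.3, 5.5]
gripper_width: 23.4
gripper_force: 61.1
t: 8.45
tcp_pos: [612.0, 118.1, 208.9]
tool_rot: [-0.0, 0.041, 0.999, 0.0]
wrist_force: [-4.5, 0.5, 5.3]
gripper_width: 23.4
gripper_force: 61.1
```

```bash
python3 -m jog '[[-1,[-1,0,0],0],[-1,[-1,0,0],0]]'
python3 -m jog '[[-1,[-1,0,0],0],[-1,[-1,0,0],0]]'
python3 -m jog '[[-1,[-1,0,0],0],[-1,[-1,0,0],0]]'
```

```text
t: 8.65
tcp_pos: [612.4, 118.1, 208.9]
tool_rot: [-0.001, 0.041, 0.999, -0.0]
wrist_force: [-8.4, 0.8, 8.4]
gripper_width: 23.2
gripper_force: 61.4
t: 8.85
tcp_pos: [612.7, 118.2, 208.9]
tool_rot: [-0.002, 0.04, 0.999, -0.0]
wrist_force: [-10.9, 1.2, 9.7]
gripper_width: 23.1
gripper_force: 61.8
t: 9.05
tcp_pos: [613.0, 118.2, 208.9]
tool_rot: [-0.003, 0.04, 0.999, -0.0]
wrist_force: [-14.2, -0.5, 13.6]
gripper_width: 23.1
gripper_force: 62.1
```

Contact came at x≈612.3, where 611.9 was predicted, and the force is rising. I push slightly more, release, look, then retreat upward.

```bash
python3 -m jog '[[-1,[-2,0,0],0],[-1,[-2,0,0],0],[-1,[0,0,0],0],[1,[0,0,0],0],[1,[0,0,0],0],[1,[0,0,0],0],[1,[0,0,0],0],[1,[0,0,0],0],[1,[0,0,0],0],[1,[0,0,-10],0]]'
python3 -m jog '[[1,[0,0,-30],0],[1,[0,0,-70],0],[1,[0,0,-110],0],[1,[40,0,-150],0],[1,[80,0,-170],0],[1,[120,0,-170],0],[1,[120,50,-170],0],[1,[120,100,-170],0],[1,[120,150,-170],0],[1,[120,200,-170],0],[1,[120,250,-170],0],[1,[120,250,-170],0]]'
python3 - <<'E'
from h import *
from bench import snapshot,observe
D={n:snapshot(n) for n in('top','side')};pickle.dump(D,open('end.pkl','wb'))
d=D['top']
a=cv2.resize(d['img'][160:320,150:390,::-1],None,fx=3.3,fy=3.3,interpolation=cv2.INTER_CUBIC)[:528,:792]
cv2.imwrite('pics/e.png',a)
b=D['side']['img'][200:360,220:420,::-1];cv2.imwrite('pics/es.png',cv2.resize(b,None,fx=3.5,fy=3.5,interpolation=cv2.INTER_CUBIC))
an=np.radians(-4.72);f=np.array([661.7,113.8]);X=np.array([np.cos(an),np.sin(an)]);Y=np.array([-X[1],X[0]])
m=mask(d,(3,120,80),(20,255,255),(245,205,300,260))
P=np.array([ray(d,u,22)-f for u in blob(m)]);L=np.c_[P@X,P@Y];print('tray in charger frame',L.min(0),L.max(0),cv2.minAreaRect(L.astype(np.float32)))
E
```

```text
t: 10.05
tcp_pos: [615.1, 117.3, 216.7]
tool_rot: [-0.001, 0.041, 0.999, -0.0]
wrist_force: [-0.1, -0.6, -0.2]
gripper_width: 85.2
gripper_force: 0.0
t: 11.25
tcp_pos: [513.8, 384.2, 387.9]
tool_rot: [-0.001, 0.036, 0.999, 0.003]
wrist_force: [-0.6, 0.1, -0.4]
gripper_width: 85.4
gripper_force: 0.0
tray in charger frame [-80.16013463 -31.77716198] [ 3.18422153 31.70091344] ((-38.50416564941406, 0.001728057861328125), (83.28592681884766, 63.33212661743164), 0.21695581078529358)
```

View pics/e.png

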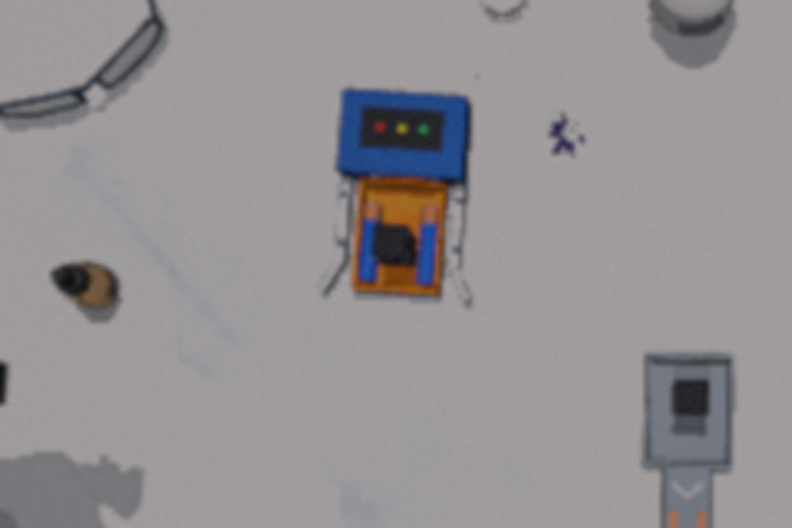

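View pics/es.png

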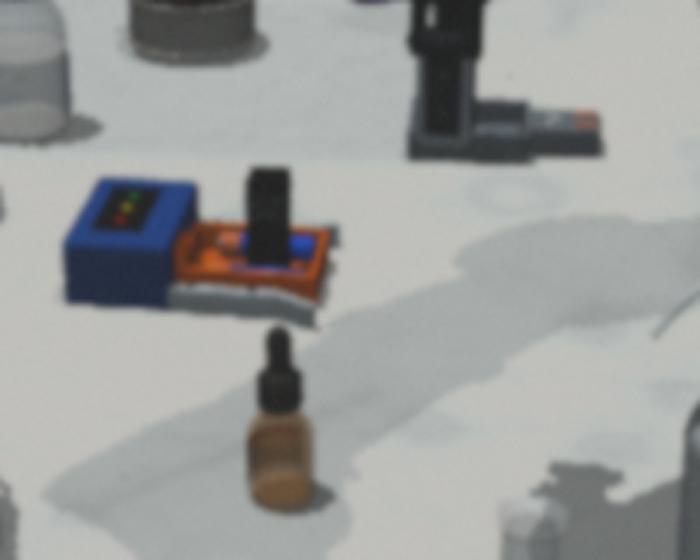

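The pictures show the tray home: shoulders at the charger's face (row 180), flat, centred to within 1 mm, yaw error about 0.2°. Its rear edge is at −80, where −82 is expected and calibration is good to 2 mm. The grey tray and the dropper are untouched, and the gripper is clear.

```bash
python3 -c "
from bench import hand_in;print(hand_in())"
```

```text
the job is handed in; nothing more can be done
None
```

The orange battery tray is turned end for end, fully home in the charger and released flat on the table; the grey tray and the dropper bottle were left alone, and I handed the job in at about 11 s of the 38 s allowed.

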